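# Seat the rotisserie arbor in its spindle

### The job

Lift the steel spit arbor out of its wooden stand and put its tapered shank into the upright spindle of the rotisserie drive. Turn it gently until its slot drops over the two drive dogs, press it down until it sits fully home, and let go. Do not force it, and leave the utensils lying around where they are.

Things in the scene. Friction and masses are not known exactly. Their poses are not given: they have to be found in the camera images.
- arbor: Steel spit arbor, 0.34 to 0.53 kg, upright in the stand at the start. Origin: on its axis at the underside of its round collar (56 mm across, 18 mm high); z up. One drive slot, 12 mm wide and 12 mm deep, crosses the collar's underside along the arbor's y axis. Below the origin a tapered shank, 34 mm long, 30 mm across at the collar, 21 mm at its lower end.
- arbor_shaft (a point): Grip place on the arbor's square shaft, 14 x 14 mm, flats facing the arbor's x and y axes; the shaft runs from 18 to 108 mm above the arbor's origin, this point is on the axis 66 mm above it; axes as the arbor's. The arbor is the same after a half turn.
- arbor_knob (a point): Lower end of the arbor, on its axis 48 mm below its origin: under the taper a neck 12 mm across, then this retention knob, 18 mm across.
- stand: Fixed wooden block 100 x 100 x 62 mm with an upright through hole 39 mm across in its middle. Origin: centre of its underside; z up. The arbor's collar rests on its top, 62 mm up.
- drive: Fixed grey gear housing 150 x 150 x 90 mm; a steel spindle nose 48 mm across stands 15 mm out of the middle of its top. Origin: centre of its underside; z up. The geared spindle resists turning with about 0.25 N m.
- drive_mouth (a point): Centre of the spindle's upper face, 105 mm above the drive's underside; axes as the drive's. Mouth of the taper, about 32 mm across, 0.8 mm clear of the shank all round when home. Home: the arbor's origin at this point, collar on the face. Pressing down with more than about 35 N counts as forcing.
- dog_level (a point): On the spindle's axis at the tops of its two dogs, 10 mm above the face. The flat-topped dogs are opposite one another, each 8 mm wide, 16 to 25 mm from the axis. The line through them is up to 0.8 rad either way from the drive's y axis, not measured: find it by sight or feel. With the slot not over the dogs the collar rests on them, its origin at this height.
- jaw_level (a point): On the spindle's axis, 40.5 mm below its face: two sprung jaws here meet the arbor's knob. With the slot over the dogs (within about 0.07 rad) the arbor sinks at least 2 mm, onto the jaws; its weight alone may or may not take it past them; a push of up to about 10 N on top of its weight does. They then draw it home.
- spatula: Spatula with a steel blade and wooden handle, lying on the table, not to be moved. Origin: on it, at the table.
- brush: Grill brush with a black handle lying on the table, not to be moved. Origin: on it, at the table.
- spoon_rest: White ceramic spoon rest, a dish 100 mm across and 18 mm high, not to be moved. Origin: centre of its underside.
- mill: Dark wooden pepper mill, 54 mm across and 147 mm high, standing, not to be moved. Origin: centre of its underside.

How it is judged (in metres and radians):
On the way, in this order (a step that is already met when the one before it is completed fails the run):
1. the arbor is lifted clear of the stand (z of arbor in the frame of stand above 0.112 m), for 0.05 s.
2. the shank is in the spindle's taper (z of arbor in the frame of drive_mouth below 0.015 m and horizontal distance between arbor and drive_mouth below 0.006 m), for 0.05 s.
3. the arbor is pressed fully home, its slot over the dogs (z of arbor in the frame of drive_mouth below 0.002 m and horizontal distance between arbor and drive_mouth below 0.003 m), for 0.2 s.
At the end, for the whole second after the job is handed in: The arbor stands upright in the drive's spindle, its collar's underside within 2 mm of the spindle's face, its axis within 3 mm of the spindle's and within 0.05 rad of vertical, at rest and let go (all of step 3 and z of arbor in the frame of drive_mouth above -0.003 m and angle between arbor's own z axis and vertical below 0.05 rad and linear speed of arbor below 0.02 m/s and contact force between the fingers and arbor below 0.1 N); the robot touches nothing.
It fails at once if the arbor is forced: more than 50 N between it and the drive (contact force between arbor and drive above 50 N).
It fails at once if a utensil is moved by more than 20 mm (distance of any of spatula, brush, spoon_rest, mill from where it was at the start of the episode above 0.02 m).
It also fails if it takes over 72 s, if anything falls off the work surface, if the arm or the gripper's body presses on something with over 40 N, if the wrist force passes 120 N, or if a joint passes its speed limit or range.

### The arm

A 6-joint arm with a two-finger parallel gripper is mounted at the origin on the work surface. World frame = base frame: x ahead of the robot, y to its left, z up, the work surface at z = 0. Lengths are in mm, angles in rad, forces in N, time in s.
With the tool pointing down it reaches from about 350 to 975 mm from the base axis. Payload 7.1 kg.
Tool frame: the origin (TCP) lies midway between the tips of the shut fingers; the grasp point (between the pads) lies 19 mm behind it; z points along the fingers, x is the direction in which the jaws open and shut, and the axes are right-handed (so a half turn about z gives the same grasp; the last joint's range is limited). The gripper opens to 88 mm and grips with 3 to 60 N. Pads are 20 mm wide; open, the fingers measure 115 mm over their backs; the gripper's body (75 mm by 178 mm) begins 61 mm behind the grasp point.
Start: joints at [-1.329, 0.423, 1.63, -0, 1.089, -0.019], TCP at [161.177, -603.843, 182.875] pointing down, gripper open.
Joint ranges: [-3, 3], [-0.9, 2.11], [0.09, 2.58], [-1.31, 4.45], [0.11, 2.69], [-2.54, 2.54]. Speed limits (rad/s): [2.39, 2.39, 3.01, 3.14, 3.14, 3.14].

### API

Orientations are given as a rotation vector (axis times angle).
In Python, from workcell import telemetry, imaging, ticket gives the robot as it stands.
- The arm moves only by the tool jog_arm, never from a script. Its arguments are lists of equal length, an entry for each row: "travel": the shift along the world's x, y, z in units of 400 mm (1.0 is 400 mm), a list of three; "dr": the turn, a rotation vector about the world's x, y, z in units of 90 degrees (1.0 is 90 degrees), a list of three. In form: {"travel": [[tx, ty, tz], ...], "dr": [[wx, wy, wz], ...]}. A call has exactly 10 rows; each row is the pose to reach, as a shift and turn from the pose measured when the call began; what a row does not reach only later rows make up. A row lasts 1/10 s, in which the tool goes at most 50 mm and 8.59 degrees, less where a joint would pass 70% of its speed; a pose out of reach is approached as far as the arm can. A call with a number of a shift or a turn outside -1 to 1 is refused whole. A call with a gripper value outside its range is refused whole. "hand" is the opening, from -1 (shut) to 1 (fully open), set as the call begins (left out, the last holds). The fingers move at their own pace and stop on an object; the grip force is fixed at half the most. Time passes only in rows, so rows that repeat a pose let the fingers close, or fill a call up. It gives the time, the measured TCP pose, the force and the opening at its end, in the units of the state.
- telemetry.get_obs(): the state, without advancing time (a new reading comes with each control period).
- imaging.get_image(name): name is "side" or "top"; returns a dict with "pixels" (384x512x3 uint8, red, green, blue), "range_z" (384x512 float32, mm along the optical axis (not along the pixel's ray), 0 where there is no reading), "fx", "fy", "cx", "cy" (pixels), "extrinsics" (4x4, takes a point from world to camera coordinates). Camera axes: x right, y down, z forward; pixel columns grow to the right and rows downward; lengths in mm; the calibration is good to about 2 mm. A picture is of the moment at which its call begins.
- ticket.close_job(): hands the job in, once; it reports no verdict.
The state is a dict: "t": time; "qpos": joint angles; "qvel": joint speeds; "joint_torque": joint torques, N m; "ee_pos": TCP position; "orientation": TCP orientation; "ft_force": force on the tool from outside, world axes, zero at the start; "moment": the same for the moment, N m; "width": finger opening in mm.
Only numpy, scipy, OpenCV 4.12 (cv2) and the standard library are available. Lean on these libraries where they do the work, as an engineer would, in place of code of your own. Each camera call takes 0.05 s, during which the arm holds its last target. There are 200 camera calls.

## Working session

There is one attempt and no reset: what is moved stays moved. The work goes in short steps, Python scripts to look and compute and a tool call to move; the robot and the scene stay as the last step left them, time stands still between calls to the robot, and variables do not carry over. Pictures are saved under pics/ and viewed, about 8 in all and at most 12, crops included, and the job is handed in when it is done.

Besides the shell and the picture viewer there is one more tool, called after ">>>" by a JSON object that holds its "method" and its "body", one argument or row to a line. jog_arm: Moves the arm, as the interface text tells. Its arguments: {"type":"object","properties":{"travel":{"type":"array"},"dr":{"type":"array"},"hand":{"type":"number"}},"required":["travel","dr"]}

```bash
mkdir -p pics; ls; cat > h.py <<'E'
import numpy as np,cv2
from workcell import telemetry,imaging,ticket
def grab(n,f=None):
    d=imaging.get_image(n)
    if f: cv2.imwrite(f'pics/{f}.png',d['pixels'][:,:,::-1])
    return d
def pts(d):
    z=d['range_z'].astype(float);v,u=np.mgrid[:z.shape[0],:z.shape[1]]
    P=np.stack([(u-d['cx'])/d['fx']*z,(v-d['cy'])/d['fy']*z,z],-1)
    E=np.array(d['extrinsics']);return (P-E[:3,3])@E[:3,:3]
def proj(d,p):
    E=np.array(d['extrinsics']);c=E[:3,:3]@np.array(p,float)+E[:3,3]
    return d['fx']*c[0]/c[2]+d['cx'],d['fy']*c[1]/c[2]+d['cy']
def ray(d,u,v,zp):
    E=np.array(d['extrinsics']);R=E[:3,:3];o=-R.T@E[:3,3]
    w=R.T@np.array([(u-d['cx'])/d['fx'],(v-d['cy'])/d['fy'],1]);return o+w*(zp-o[2])/w[2]
E
python3 - <<'E'
from h import *
a=grab('top');b=grab('side')
im=np.vstack([a['pixels'],b['pixels']])[:,:,::-1]
cv2.imwrite('pics/a.png',cv2.resize(a['pixels'][:,:,::-1],(800,600)));cv2.imwrite('pics/b.png',cv2.resize(b['pixels'][:,:,::-1],(800,600)))
for d in(a,b):
    E=np.array(d['extrinsics']);print(-E[:3,:3].T@E[:3,3],E[2,:3],d['fx'])
    P=pts(d);print((d['range_z']>0).mean())
np.savez('s.npz',a=pts(a),b=pts(b),ai=a['pixels'],bi=b['pixels'])
print(telemetry.get_obs())
E
```

```text
pics
[ 3.54914080e+02 -1.30508150e+00  1.65116978e+03] [ 0.17915739  0.01015883 -0.98376797] 480.08771280263244
0.9960174560546875
[ 70.27938957 975.95146632 908.33577354] [ 0.40309737 -0.70643359 -0.58177667] 414.01254912569254
0.9961140950520834
{'t': 0.1, 'qpos': array([-1.32897197e+00,  4.23761891e-01,  1.63057612e+00,  2.42743223e-05,
        1.08860114e+00, -1.90114648e-02]), 'qvel': array([ 0.00079875, -0.00105485, -0.00083863, -0.0017888 ,  0.00085319,
       -0.00073508]), 'joint_torque': array([-1.41177268e-03, -5.45618141e+01, -2.74323463e+01,  6.44406583e-02,
        1.87872030e-02, -1.37930797e-06]), 'ee_pos': array([ 161.07656387, -603.33054146,  182.19576448]), 'orientation': array([-2.49078044e+00,  1.91317265e+00,  1.63105533e-03]), 'ft_force': array([ 0.62629617,  0.08948155, -0.21085511]), 'moment': array([ 0.02897975, -0.02586335, -0.02129231]), 'width': 87.93742652541486}
```

View pics/a.png

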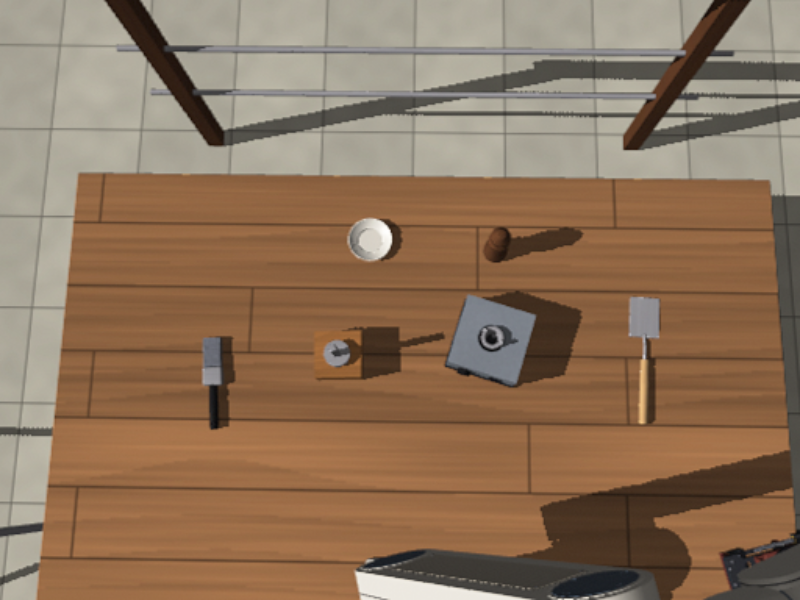

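View pics/b.png

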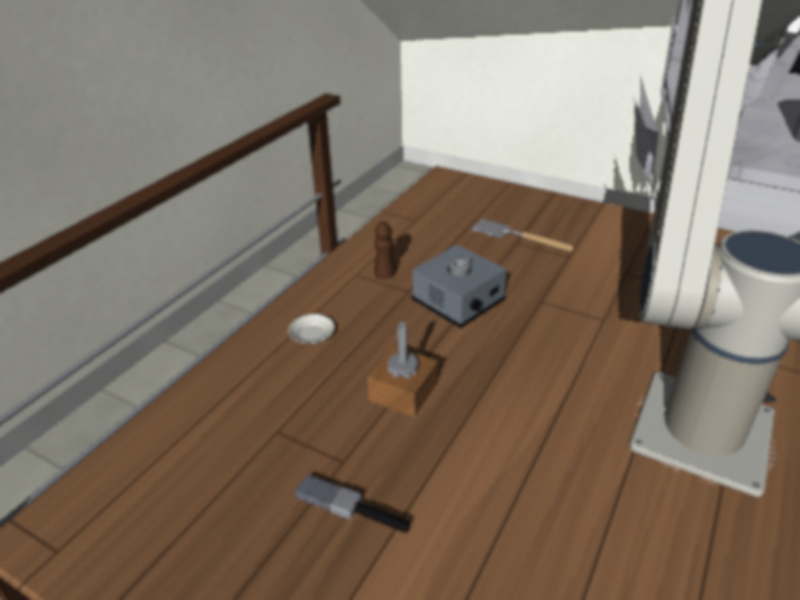

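The top view (800x600) shows the arbor in its stand at (338,352), the drive spindle at (491,338) and the mill at (497,245). The dish is at (370,240), the brush at (212,380) and the spatula at (645,360). The side view agrees.

```bash
python3 - <<'E'
from h import *
s=np.load('s.npz')
for k in 'ab':
    P=s[k]
    def band(lo,hi,c,r):
        m=(P[...,2]>lo)&(P[...,2]<hi)&(np.hypot(P[...,0]-c[0],P[...,1]-c[1])<r);return m
    # blobs above table
    m=((P[...,2]>12)&(P[...,2]<200)&(P[...,0]>300)&(P[...,0]<900)&(abs(P[...,1])<600)).astype(np.uint8)
    n,l,st,c=cv2.connectedComponentsWithStats(m)
    for i in range(1,n):
        if st[i,4]>30:
            Q=P[l==i];print(k,st[i],Q.min(0).round(),Q.max(0).round(),np.median(Q,0).round())
            if Q[:,2].max()<100 or True:
                for lo,hi in((56,68),(75,86),(86,94),(101,110),(111,120),(160,180)):
                    B=Q[(Q[:,2]>lo)&(Q[:,2]<hi)]
                    if len(B)>5: print('   ',lo,len(B),B.mean(0).round(1),cv2.minAreaRect(B[:,:2].astype(np.float32)))
im=s['ai'][:,:,::-1]
c1=cv2.resize(im[195:255,190:240],None,fx=8,fy=8,interpolation=cv2.INTER_CUBIC)
c2=cv2.resize(im[185:250,280:346],None,fx=6,fy=6,interpolation=cv2.INTER_CUBIC)
h=max(c1.shape[0],c2.shape[0]);pad=lambda c:cv2.copyMakeBorder(c,0,h-c.shape[0],0,0,cv2.BORDER_CONSTANT)
cv2.imwrite('pics/c.png',np.hstack([pad(c1),pad(c2)]))
E
```

```text
a [223 139  28  28 249] [749.  67.  12.] [847. 162.  27.] [798. 114.  17.]
a [310 145  17  22 283] [ 751. -192.   13.] [ 798. -143.  153.] [ 766. -164.  103.]
    56 9 [ 762.6 -163.9   61.6] ((762.97265625, -163.84352111816406), (33.46989440917969, 8.473453521728516), 70.11713409423828)
    101 16 [ 765.9 -163.   103.5] ((767.0286865234375, -165.14334106445312), (45.97412872314453, 20.47968101501465), 72.68689727783203)
a [ 285  188   58   60 2265] [ 472. -242.   12.] [660. -57. 125.] [ 562. -149.   90.]
    56 56 [ 510.5 -122.1   62.4] ((542.5384521484375, -138.57818603515625), (140.46669006347656, 111.79254150390625), 79.74385070800781)
    75 180 [ 567.9 -154.    83.6] ((568.49365234375, -150.42599487304688), (150.2595672607422, 151.96340942382812), 73.2207260131836)
    86 1412 [ 566.8 -151.2   90.3] ((567.5234375, -151.76907348632812), (149.70521545410156, 150.98765563964844), 73.25424194335938)
    101 76 [ 566.8 -150.9  105.4] ((567.4666137695312, -151.85023498535156), (44.51299285888672, 105.60475158691406), 38.22863006591797)
    111 16 [ 569.8 -152.9  114. ] ((571.372619628
[... 2651 characters left out ...]
1.9933471679688, 176.41363525390625), (53.38180923461914, 55.149688720703125), 12.622015953063965)
    86 8 [527.9 182.2  89.3] ((528.62158203125, 182.66419982910156), (11.172937393188477, 6.503421783447266), 19.83155632019043)
    101 13 [528.  181.4 105.9] ((527.806396484375, 182.96669006347656), (12.077051162719727, 7.913426876068115), 34.64871597290039)
    111 11 [528.6 181.2 115.3] ((528.303466796875, 180.97677612304688), (13.800665855407715, 5.332959175109863), 53.77098083496094)
    160 27 [531.4 178.3 165.2] ((531.3299560546875, 178.50656127929688), (14.360306739807129, 14.794975280761719), 29.34769058227539)
b [189 303  73  36 767] [371. 431.  12.] [571. 481.  24.] [491. 454.  17.]
```

View pics/c.png

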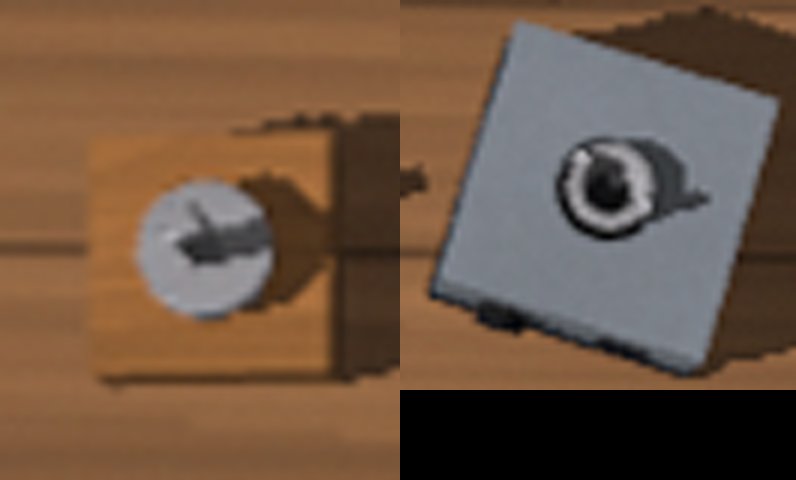

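```bash
python3 - <<'E'
from h import *
s=np.load('s.npz');P=s['a']
m=(P[...,2]>109)&(P[...,2]<125)&(np.hypot(P[...,0]-567,P[...,1]+152)<35)
for v,u in np.argwhere(m): print(u,v,(P[v,u]-[567.3,-151.7,0]).round(1))
m=(P[...,2]>160)&(P[...,2]<190)&(np.hypot(P[...,0]-533,P[...,1]-173)<35)
print([(u,v,*(P[v,u]).round(0)) for v,u in np.argwhere(m)])
E
```

```text
315 209 [ 19.4   1.1 113.7]
310 210 [ 16.2  17.1 112.3]
315 210 [ 16.7   0.7 110. ]
317 210 [ 16.2  -5.4 113.5]
309 211 [ 12.1  20.8 117.5]
310 211 [ 11.1  18.2 124.5]
311 211 [ 12.9  13.9 112.5]
309 212 [  9.2  20.6 115.3]
310 212 [  8.6  17.7 119.1]
311 212 [  9.5  14.  113.5]
320 212 [ 10.4 -15.4 109.7]
321 212 [ 10.1 -18.4 112.2]
319 213 [  7.1 -12.2 109.2]
320 213 [  6.8 -15.2 111.7]
309 215 [  0.2  20.2 109.1]
320 216 [ -2.7 -15.3 109.5]
320 218 [ -9.8 -14.8 114. ]
321 218 [ -9.7 -18.  113.9]
312 219 [-12.7  10.6 109.6]
319 219 [-13.  -11.6 113.5]
320 219 [-13.3 -14.6 116.1]
321 219 [-13.7 -17.3 120. ]
317 220 [-15.9  -5.4 110.7]
321 220 [-15.9 -18.2 111.5]
318 221 [-19.5  -8.3 113.7]
317 222 [-22.3  -5.5 109.7]
[(np.int64(212), np.int64(220), np.float64(540.0), np.float64(175.0), np.float64(167.0)), (np.int64(213), np.int64(220), np.float64(540.0), np.float64(172.0), np.float64(169.0)), (np.int64(214), np.int64(220), np.float64(541.0), np.float64(169.0), np.float64(164.0)), (np.int64(210), np.int64(221), np.float64(536.0), np.float64(181.0), np.float64(173.0)), (np.int64(211),
[... 975 characters left out ...]
13), np.int64(223), np.float64(530.0), np.float64(171.0), np.float64(173.0)), (np.int64(214), np.int64(223), np.float64(530.0), np.float64(168.0), np.float64(176.0)), (np.int64(215), np.int64(223), np.float64(531.0), np.float64(166.0), np.float64(166.0)), (np.int64(211), np.int64(224), np.float64(527.0), np.float64(178.0), np.float64(170.0)), (np.int64(212), np.int64(224), np.float64(528.0), np.float64(175.0), np.float64(169.0)), (np.int64(213), np.int64(224), np.float64(527.0), np.float64(171.0), np.float64(169.0)), (np.int64(214), np.int64(224), np.float64(528.0), np.float64(169.0), np.float64(164.0)), (np.int64(212), np.int64(225), np.float64(525.0), np.float64(176.0), np.float64(160.0))]
```

>>> {"method": "jog_arm", "body": {
  "travel": [
    [0.5, 1.0, 0.15],
    [0.5, 1.0, 0.15],
    [0.5, 1.0, 0.15],
    [0.5, 1.0, 0.15],
    [0.5, 1.0, 0.15],
    [0.5, 1.0, 0.15],
    [0.5, 1.0, 0.15],
    [0.5, 1.0, 0.15],
    [0.5, 1.0, 0.15],
    [0.5, 1.0, 0.15]
  ],
  "dr": [
    [0, 0, 0.55],
    [0, 0, 0.55],
    [0, 0, 0.55],
    [0, 0, 0.55],
    [0, 0, 0.55],
    [0, 0, 0.55],
    [0, 0, 0.55],
    [0, 0, 0.55],
    [0, 0, 0.55],
    [0, 0, 0.55]
  ],
  "hand": 1
}}

```text
t: 1.1
ee_pos: [363.0, -199.1, 242.9]
orientation: [-3.065, 0.685, -0.0]
ft_force: [0.1, -0.9, -0.8]
width: 87.8
```

The dog tops sit at about (+12,+19) and (-13,-15) from the spindle axis, so the dog line is at about 55° in the world. Now I'll move over the arbor.

>>> {"method": "jog_arm", "body": {
  "travel": [
    [0.425, 0.93, 0],
    [0.425, 0.93, 0],
    [0.425, 0.93, 0],
    [0.425, 0.93, 0],
    [0.425, 0.93, 0],
    [0.425, 0.93, 0],
    [0.425, 0.93, 0],
    [0.425, 0.93, 0],
    [0.425, 0.93, 0],
    [0.425, 0.93, 0]
  ],
  "dr": [
    [0, 0, 0.55],
    [0, 0, 0.55],
    [0, 0, 0.55],
    [0, 0, 0.55],
    [0, 0, 0.55],
    [0, 0, 0.55],
    [0, 0, 0.55],
    [0, 0, 0.55],
    [0, 0, 0.55],
    [0, 0, 0.55]
  ]
}}

```text
t: 2.1
ee_pos: [533.3, 173.5, 242.0]
orientation: [-3.07, -0.664, 0.003]
ft_force: [-0.8, -0.9, -0.4]
width: 87.6
```

>>> {"method": "jog_arm", "body": {
  "travel": [
    [0, 0, -0.05],
    [0, 0, -0.1],
    [0, 0, -0.15],
    [0, 0, -0.2],
    [0, 0, -0.25],
    [0, 0, -0.29],
    [0, 0, -0.32],
    [0, 0, -0.33],
    [0, 0, -0.33],
    [0, 0, -0.33]
  ],
  "dr": [
    [0, 0, 0],
    [0, 0, 0],
    [0, 0, 0],
    [0, 0, 0],
    [0, 0, 0],
    [0, 0, 0],
    [0, 0, 0],
    [0, 0, 0],
    [0, 0, 0],
    [0, 0, 0]
  ]
}}

```text
t: 3.1
ee_pos: [533.7, 173.2, 110.7]
orientation: [-3.07, -0.664, 0.001]
ft_force: [0.3, 0.2, 0.3]
width: 88.1
```

>>> {"method": "jog_arm", "body": {
  "travel": [
    [0, 0, 0],
    [0, 0, 0],
    [0, 0, 0],
    [0, 0, 0],
    [0, 0, 0],
    [0, 0, 0],
    [0, 0, 0],
    [0, 0, 0],
    [0, 0, 0],
    [0, 0, 0]
  ],
  "dr": [
    [0, 0, 0],
    [0, 0, 0],
    [0, 0, 0],
    [0, 0, 0],
    [0, 0, 0],
    [0, 0, 0],
    [0, 0, 0],
    [0, 0, 0],
    [0, 0, 0],
    [0, 0, 0]
  ],
  "hand": -1
}}

```text
t: 4.1
ee_pos: [533.7, 173.1, 110.7]
orientation: [-3.07, -0.664, 0.001]
ft_force: [-0.2, -0.6, 0.1]
width: 14.1
```

>>> {"method": "jog_arm", "body": {
  "travel": [
    [0, 0, 0.02],
    [0, 0, 0.06],
    [0, 0, 0.12],
    [0, 0, 0.18],
    [0, 0, 0.24],
    [0, 0, 0.29],
    [0, 0, 0.32],
    [0, 0, 0.325],
    [0, 0, 0.325],
    [0, 0, 0.325]
  ],
  "dr": [
    [0, 0, 0],
    [0, 0, 0],
    [0, 0, 0],
    [0, 0, 0],
    [0, 0, 0],
    [0, 0, 0],
    [0, 0, 0],
    [0, 0, 0],
    [0, 0, 0],
    [0, 0, 0]
  ]
}}

```text
t: 5.1
ee_pos: [532.8, 172.9, 239.3]
orientation: [-3.07, -0.664, 0.005]
ft_force: [-0.3, -0.2, -5.1]
width: 13.9
```

```bash
python3 - <<'E'
from h import *
b=grab('side');o=telemetry.get_obs();e=o['ee_pos'];print(e,o['orientation'],o['ft_force'])
u,v=proj(b,[e[0],e[1],e[2]-47]);print(u,v)
u=int(u);v=int(v)
c=b['pixels'][v-35:v+40,u-40:u+40,::-1]
cv2.imwrite('pics/d.png',cv2.resize(c,None,fx=7,fy=7,interpolation=cv2.INTER_CUBIC))
E
```

```text
[532.81399134 172.87020627 239.32371508] [-3.07018874 -0.66420478  0.00519992] [-0.31729159 -0.53263773 -5.45402583]
256.8858291569768 200.30245861913895
```

View pics/d.png

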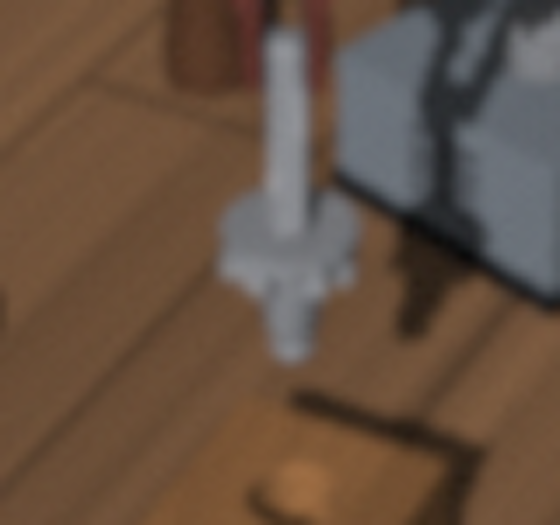

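The notch isn't clear at this angle: the candidate slot directions are 24° and 114°. A -40° turn puts them on opposite sides of the view.

>>> {"method": "jog_arm", "body": {
  "travel": [
    [0, 0, 0.05],
    [0, 0, 0.05],
    [0, 0, 0.05],
    [0, 0, 0.05],
    [0, 0, 0.05],
    [0, 0, 0.05],
    [0, 0, 0.05],
    [0, 0, 0.05],
    [0, 0, 0.05],
    [0, 0, 0.05]
  ],
  "dr": [
    [0, 0, -0.06],
    [0, 0, -0.12],
    [0, 0, -0.18],
    [0, 0, -0.24],
    [0, 0, -0.3],
    [0, 0, -0.36],
    [0, 0, -0.42],
    [0, 0, -0.44],
    [0, 0, -0.44],
    [0, 0, -0.44]
  ]
}}

```text
t: 6.15
ee_pos: [532.4, 172.7, 258.5]
orientation: [-3.113, 0.414, 0.007]
ft_force: [-0.1, 0.5, -5.2]
width: 13.4
```

```bash
python3 - <<'E'
from h import *
b=grab('side');o=telemetry.get_obs();e=o['ee_pos'];print(e,o['orientation'],o['ft_force'])
u,v=proj(b,[e[0],e[1],e[2]-47]);print(u,v)
u=int(u);v=int(v)
c=b['pixels'][v-12:v+28,u-18:u+24,::-1]
cv2.imwrite('pics/e.png',cv2.resize(c,None,fx=14,fy=14,interpolation=cv2.INTER_CUBIC))
a=grab('top');P=pts(a);np.save('t.npy',P)
for lo,hi,r in((e[2]-42,e[2]-25,45),(e[2]-70,e[2]-40,45)):
    m=(P[...,2]>lo)&(P[...,2]<hi)&(np.hypot(P[...,0]-e[0],P[...,1]-e[1])<r);print(m.sum(),P[m].mean(0) if m.any() else '')
E
```

```text
[532.55652916 172.76097387 258.73375298] [-3.11315873  0.41365344  0.0061855 ] [-0.1994607  -0.65644348 -4.8600374 ]
256.8908289965374 194.81849792799386
18 [513.94098652 163.473026   227.37564605]
2 [507.53547784 173.76244079 210.08019429]
```

View pics/e.png

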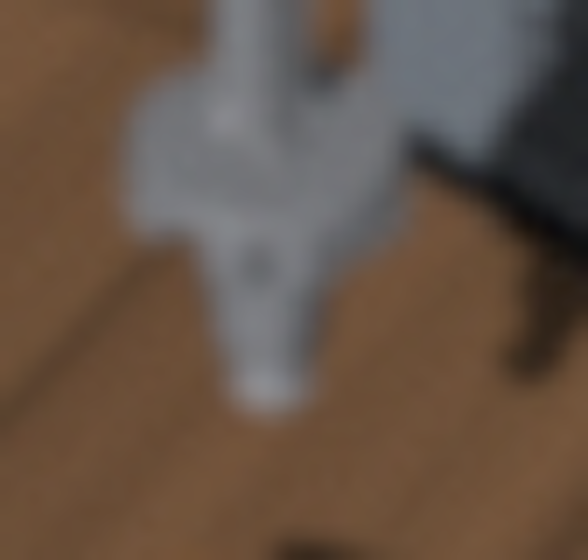

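```bash
python3 - <<'E'
from h import *
b=grab('side');o=telemetry.get_obs();e=o['ee_pos'];S=14
u,v=proj(b,[e[0],e[1],e[2]-47]);u=int(u);v=int(v)
I=cv2.resize(b['pixels'][v-14:v+26,u-18:u+22,::-1],None,fx=S,fy=S,interpolation=cv2.INTER_CUBIC)
lab=cv2.cvtColor(I,cv2.COLOR_BGR2HSV)
def P(r,th,z):
    t=np.radians(th);x,y=proj(b,[e[0]+r*np.cos(t),e[1]+r*np.sin(t),e[2]+19-66+z]);return (int((x-u+18+.5)*S),int((y-v+14+.5)*S))
J=I.copy()
for z in(0,18):
    cv2.polylines(J,[np.array([P(28,t,z) for t in range(0,360,6)])],True,(255,255,0),1)
cv2.polylines(J,[np.array([P(9,t,-48) for t in range(0,360,12)])],True,(255,255,0),1)
for th,c in((74.8,(0,255,0)),(164.8,(0,0,255))):
    for k in(0,180):
        for d in(-12.4,12.4): cv2.line(J,P(28,th+k+d,0),P(28,th+k+d,12),c,1)
# contrast stretch
K=cv2.convertScaleAbs(I,alpha=2.2,beta=-120)
cv2.imwrite('pics/f.png',cv2.resize(np.hstack([J,K]),(800,400)))
E
```

```text
(no output)
```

View pics/f.png

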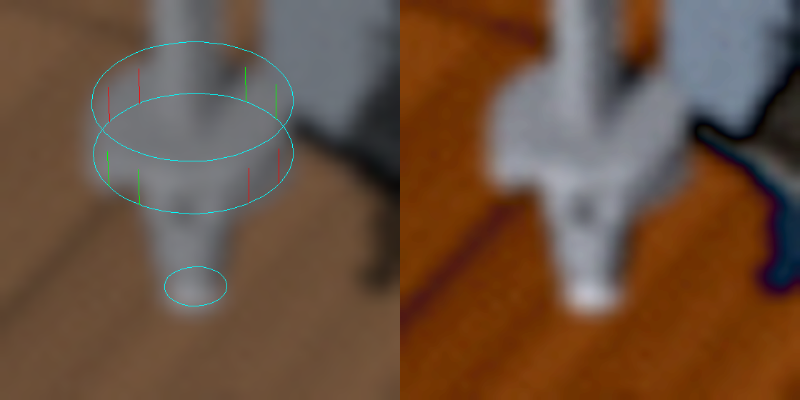

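```bash
python3 - <<'E'
from h import *
for f,S in(('d',7),('e',14)):
    I=cv2.imread(f'pics/{f}.png').astype(int)
    g=((I[...,2]-I[...,0])<28)  # grey: R-B small
    row=[]
    for x in range(3*S if f=='e' else 24*S, (36 if f=='e' else 56)*S, S//2 if f=='e' else S//2):
        y0=12*S if f=='e' else 34*S
        col=g[y0:,x];n=np.argmin(col) if (~col).any() else len(col)
        row.append((round(x/S,1),round((y0+n)/S,1)))
    print(f,row)
E
```

```text
d [(24.0, np.float64(34.0)), (24.4, np.float64(34.0)), (24.9, np.float64(34.0)), (25.3, np.float64(34.0)), (25.7, np.float64(34.0)), (26.1, np.float64(34.0)), (26.6, np.float64(34.0)), (27.0, np.float64(34.0)), (27.4, np.float64(34.0)), (27.9, np.float64(34.0)), (28.3, np.float64(34.0)), (28.7, np.float64(34.0)), (29.1, np.float64(34.0)), (29.6, np.float64(34.0)), (30.0, np.float64(34.0)), (30.4, np.float64(34.0)), (30.9, np.float64(34.0)), (31.3, np.float64(34.0)), (31.7, np.float64(40.0)), (32.1, np.float64(40.1)), (32.6, np.float64(40.4)), (33.0, np.float64(40.6)), (33.4, np.float64(40.7)), (33.9, np.float64(40.9)), (34.3, np.float64(41.3)), (34.7, np.float64(41.6)), (35.1, np.float64(42.0)), (35.6, np.float64(42.3)), (36.0, np.float64(42.6)), (36.4, np.float64(43.0)), (36.9, np.float64(43.6)), (37.3, np.float64(44.9)), (37.7, np.float64(46.7)), (38.1, np.float64(47.7)), (38.6, np.float64(49.9)), (39.0, np.float64(50.6)), (39.4, np.float64(51.3)), (39.9, np.float64(51.6)), (40.3, np.float64(51.9)), (40.7, np.float64(52.0)), (41.1, np.float64(52.1)), (41.6, np.float64(52.1)), (42.0
[... 1857 characters left out ...]
22.5, np.float64(26.7)), (23.0, np.float64(23.9)), (23.5, np.float64(21.3)), (24.0, np.float64(20.5)), (24.5, np.float64(19.8)), (25.0, np.float64(19.4)), (25.5, np.float64(18.9)), (26.0, np.float64(18.6)), (26.5, np.float64(18.4)), (27.0, np.float64(18.1)), (27.5, np.float64(17.6)), (28.0, np.float64(17.4)), (28.5, np.float64(16.9)), (29.0, np.float64(16.4)), (29.5, np.float64(13.7)), (30.0, np.float64(13.1)), (30.5, np.float64(13.0)), (31.0, np.float64(13.0)), (31.5, np.float64(13.3)), (32.0, np.float64(13.4)), (32.5, np.float64(13.6)), (33.0, np.float64(13.9)), (33.5, np.float64(14.3)), (34.0, np.float64(14.5)), (34.5, np.float64(14.9)), (35.0, np.float64(15.4)), (35.5, np.float64(15.8))]
```

>>> {"method": "jog_arm", "body": {
  "travel": [
    [0, 0, 0.0],
    [0, 0, 0.0],
    [0, 0, 0.0],
    [0, 0, 0.0],
    [0, 0, 0.0],
    [0, 0, 0.0],
    [0, 0, 0.0],
    [0, 0, 0.0],
    [0, 0, 0.0],
    [0, 0, 0.0]
  ],
  "dr": [
    [0, 0, -0.06],
    [0, 0, -0.12],
    [0, 0, -0.18],
    [0, 0, -0.22],
    [0, 0, -0.22],
    [0, 0, -0.22],
    [0, 0, -0.22],
    [0, 0, -0.22],
    [0, 0, -0.22],
    [0, 0, -0.22]
  ]
}}

```text
t: 7.3
ee_pos: [532.7, 172.8, 259.0]
orientation: [-2.995, 0.943, 0.005]
ft_force: [-1.3, 0.2, -5.6]
width: 13.7
```

```bash
python3 - <<'E'
from h import *
b=grab('side');o=telemetry.get_obs();e=o['ee_pos'];print(e,o['orientation'])
u,v=proj(b,[e[0],e[1],e[2]-47]);u=int(u);v=int(v)
S=14;c=b['pixels'][v-12:v+28,u-18:u+24,::-1]
I=cv2.resize(c,None,fx=S,fy=S,interpolation=cv2.INTER_CUBIC)
cv2.imwrite('pics/g.png',cv2.convertScaleAbs(I,alpha=1.8,beta=-80))
E
```

```text
[532.66577217 172.82962097 259.01264297] [-2.99483872  0.94266951  0.00507726]
```

View pics/g.png

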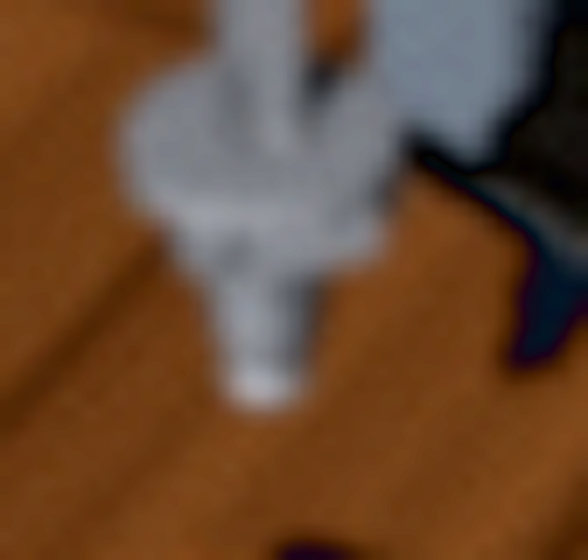

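The contrast-stretched view shows the rim cut away at lower left (125-165, 215-240) and intact on the right. So the slot lies along the jaw-perpendicular axis, now at about 55° and matching the dogs. Next I'll move over the drive.

>>> {"method": "jog_arm", "body": {
  "travel": [
    [0.01, -0.1, 0.0],
    [0.02, -0.2, 0.0],
    [0.03, -0.3, 0.0],
    [0.04, -0.4, 0.0],
    [0.055, -0.5, 0.0],
    [0.065, -0.6, 0.0],
    [0.075, -0.7, 0.0],
    [0.082, -0.77, 0.0],
    [0.0865, -0.811, 0.0],
    [0.0865, -0.811, 0.0]
  ],
  "dr": [
    [0, 0, 0],
    [0, 0, 0],
    [0, 0, 0],
    [0, 0, 0],
    [0, 0, 0],
    [0, 0, 0],
    [0, 0, 0],
    [0, 0, 0],
    [0, 0, 0],
    [0, 0, 0]
  ]
}}

```text
t: 8.35
ee_pos: [567.4, -153.3, 258.9]
orientation: [-2.994, 0.946, 0.005]
ft_force: [0.6, 0.4, -6.0]
width: 13.9
```

>>> {"method": "jog_arm", "body": {
  "travel": [
    [0, 0, -0.02],
    [0, 0, -0.04],
    [0, 0, -0.06],
    [0, 0, -0.08],
    [0, 0, -0.1],
    [0, 0, -0.11],
    [0, 0, -0.115],
    [0, 0, -0.12],
    [0, 0, -0.12],
    [0, 0, -0.12]
  ],
  "dr": [
    [0, 0, 0],
    [0, 0, 0],
    [0, 0, 0],
    [0, 0, 0],
    [0, 0, 0],
    [0, 0, 0],
    [0, 0, 0],
    [0, 0, 0],
    [0, 0, 0],
    [0, 0, 0]
  ]
}}

```text
t: 9.35
ee_pos: [567.6, -153.4, 211.2]
orientation: [-2.994, 0.946, 0.004]
ft_force: [-0.9, 0.2, -5.5]
width: 14.0
```

```bash
python3 - <<'E'
from h import *
b=grab('side');o=telemetry.get_obs();e=o['ee_pos'];print(e,o['orientation'],o['ft_force'])
u,v=proj(b,[e[0],e[1],e[2]-100]);u=int(u);v=int(v)
I=cv2.resize(b['pixels'][v-35:v+25,u-35:u+35,::-1],None,fx=10,fy=10,interpolation=cv2.INTER_CUBIC)
cv2.imwrite('pics/i.png',cv2.convertScaleAbs(I,alpha=1.6,beta=-50))
E
```

```text
[ 567.6443247  -153.4020044   211.21383465] [-2.99401051  0.94612627  0.00382904] [ 0.10334104 -0.56851378 -5.27967069]
```

View pics/i.png

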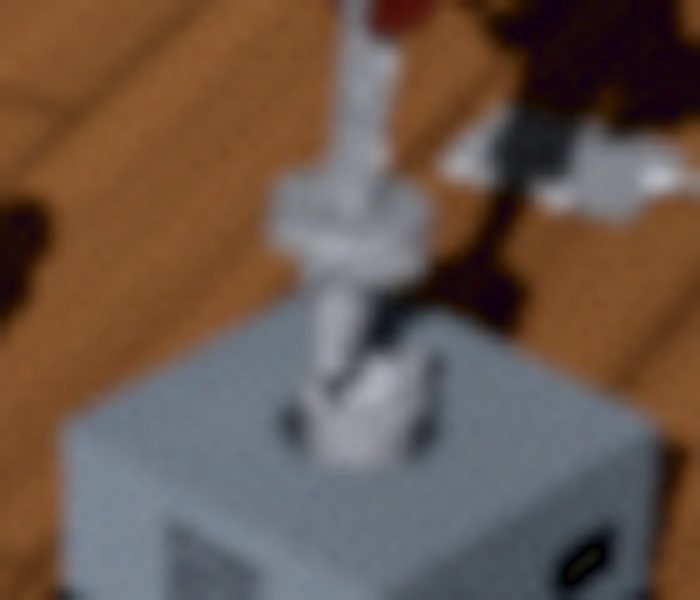

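```bash
python3 - <<'E'
from h import *
b=grab('side');a=grab('top');o=telemetry.get_obs();e=o['ee_pos']
u,v=proj(b,[e[0],e[1],e[2]-100]);u=int(u);v=int(v);print(u,v)
for z in(50,0,-48.7,-30.7,-48.7-48): 
    x,y=proj(b,[e[0],e[1],e[2]+z]);print('arb',z,round((x-u+35.5)*10),round((y-v+35.5)*10))
for z in(105,90):
    x,y=proj(b,[567.3,-151.7,z]);print('drv',z,round((x-u+35.5)*10),round((y-v+35.5)*10))
J=np.array(b['pixels'][:,:,::-1]);c=J[v-35:v+25,u-35:u+35]
g=(c.max(2).astype(int)-c.min(2)<35)&(c.max(2)>110)
for y in range(2,45): 
    xs=np.where(g[y,20:50])[0]+20;print(y,xs.min() if len(xs) else '',xs.max() if len(xs) else '',end='; ')
Z=pts(b)
m=(np.hypot(Z[...,0]-567,Z[...,1]+150)<60)
for lo,hi in((93,104),(120,142),(142,160),(160,182),(185,230)):
    k=m&(Z[...,2]>lo)&(Z[...,2]<hi);print('\n',lo,hi,k.sum(),Z[k].mean(0).round(1))
x,y=proj(a,[567,-152,130]);x=int(x);y=int(y)
cv2.imwrite('pics/j.png',cv2.resize(a['pixels'][y-32:y+32,x-32:x+32,::-1],None,fx=9,fy=9,interpolation=cv2.INTER_CUBIC))
E
```

```text
293 165
arb 50 381 -16
arb 0 375 116
arb -48.7 369 239
arb -30.7 371 194
arb -96.7 364 356
drv 105 362 381
drv 90 360 416
2  ; 3  ; 4 34 36; 5 34 39; 6 34 39; 7 33 39; 8 33 39; 9 33 39; 10 35 38; 11 35 37; 12 34 37; 13 34 47; 14 33 47; 15 33 47; 16 33 47; 17 28 47; 18 27 47; 19 29 36; 20 28 40; 21 28 41; 22 28 40; 23 27 40; 24 27 40; 25 28 40; 26 30 40; 27 31 38; 28 32 35; 29 32 35; 30 31 35; 31 30 35; 32 28 34; 33 25 34; 34 25 41; 35 22 47; 36 20 41; 37 20 49; 38 20 46; 39 20 49; 40 20 46; 41 20 49; 42 20 48; 43 20 47; 44 20 38; 
 93 104 56 [ 561.7 -144.    99.4]

 120 142 25 [ 571.1 -134.3  132.3]

 142 160 21 [ 568.3 -132.6  148.2]

 160 182 147 [ 567.9 -134.1  174.2]

 185 230 66 [ 569.5 -141.2  207.6]
```

View pics/j.png

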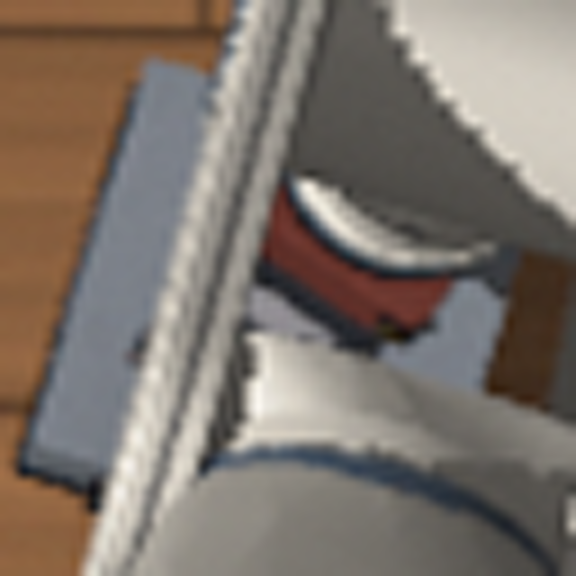

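```bash
python3 - <<'E'
from h import *
b=grab('side');Z=pts(b);o=telemetry.get_obs();e=o['ee_pos'];S=np.load('s.npz')['b']
f=np.array([.4957,-.8685]);r=np.array([-.8685,-.4957])
def show(Z,c,zs):
    for lo in zs:
        k=(np.hypot(Z[...,0]-c[0],Z[...,1]-c[1])<38)&(Z[...,2]>lo)&(Z[...,2]<lo+8)
        if k.sum()>2:
            q=Z[k][:,:2]-c;print(lo,k.sum(),'fwd min/med/max',np.percentile(q@f,[5,50,95]).round(1),'right',np.percentile(q@r,[5,50,95]).round(1))
print('now');show(Z,e[:2],range(108,216,8))
print('stand (offset +106ish)');show(S,np.array([533.5,173.5]),range(64,172,8))
E
```

```text
now
108 13 fwd min/med/max [-17.8 -11.7   0.8] right [-23.4 -14.8  17.5]
116 7 fwd min/med/max [-15.5  -9.5  -8.4] right [-18.1 -11.2  -7.8]
124 9 fwd min/med/max [-17.6 -16.3  -9.6] right [-20.7 -15.4  -6.4]
132 14 fwd min/med/max [-18.4 -14.7 -10. ] right [-22.3 -12.3  -3.6]
140 11 fwd min/med/max [-20.3 -17.2  -7.9] right [-22.4 -12.6   0.1]
148 7 fwd min/med/max [-23.8 -19.2 -14.5] right [-18.5 -13.   -3.7]
156 13 fwd min/med/max [-29.4 -20.3  -2.8] right [-34.4 -20.6   9.5]
164 28 fwd min/med/max [-33.  -28.   -3.1] right [-34.   -9.3  13.4]
172 88 fwd min/med/max [-32.7 -16.   12.5] right [-28.6  -7.3  15. ]
180 20 fwd min/med/max [-27.8 -11.7  -0.1] right [-33.2 -15.1  -3.2]
188 14 fwd min/med/max [-15.3 -10.5  -4.5] right [-16.7  -8.8   0.1]
196 10 fwd min/med/max [-14.8 -11.9  -5. ] right [-14.   -8.9  -0.6]
204 11 fwd min/med/max [-16.1 -10.1  -4. ] right [-13.8  -7.8  -0.6]
212 11 fwd min/med/max [-15.   -9.1  -3.8] right [-14.1  -8.2   0.9]
stand (offset +106ish)
64 25 fwd min/med/max [-30.5 -23.3 -11.6] right [-27.3   5.2  20.2]
72 157 fwd min/med/max [-29.6 -10.7  14.5] right [-24.2  -0.5  23.2]
80 22 fwd min/med/max [-30.  -13.   -5.5] right [-18.2  -0.4  14. ]
88 8 fwd min/med/max [-12.8 -11.4  -9.1] right [-5.1 -0.2  4.7]
96 13 fwd min/med/max [-13.9  -9.5  -7.2] right [-6.  -0.1  5.8]
104 9 fwd min/med/max [-11.9  -9.6  -6.6] right [-5.9  0.   5.9]
112 11 fwd min/med/max [-11.3  -9.1  -5.6] right [-5.7  0.1  6. ]
120 13 fwd min/med/max [-11.4  -9.5  -2.9] right [-8.5  0.2  6.1]
128 11 fwd min/med/max [-10.9  -9.7  -4. ] right [-6.9 -2.5  6.2]
136 16 fwd min/med/max [-12.6 -10.1  -2.1] right [-8.2 -1.   6.3]
144 12 fwd min/med/max [-13.1  -9.5  -3.2] right [-8.   0.6  6.4]
152 13 fwd min/med/max [-11.9 -10.4  -1.4] right [-7.9 -2.2  6.5]
160 24 fwd min/med/max [-12.   -6.9   1.9] right [-7.7  0.8  6.6]
168 3 fwd min/med/max [-8.1 -0.3  0.1] right [-4.5 -2.   3.2]
```

The arbor has shifted and tilted in the grip. At the pads it is about 7 mm off toward the 55° direction, and its foot leans a further ~0.08 rad. I'll raise it, counter-tilt and shift, then check.

>>> {"method": "jog_arm", "body": {
  "travel": [
    [0, 0, 0.02],
    [0, 0, 0.04],
    [0, 0, 0.05],
    [-0.004, -0.004, 0.05],
    [-0.008, -0.008, 0.05],
    [-0.011, -0.011, 0.05],
    [-0.011, -0.011, 0.05],
    [-0.011, -0.011, 0.05],
    [-0.011, -0.011, 0.05],
    [-0.011, -0.011, 0.05]
  ],
  "dr": [
    [0, 0, 0],
    [0, 0, 0],
    [-0.01, 0.007, 0],
    [-0.02, 0.014, 0],
    [-0.03, 0.021, 0],
    [-0.04, 0.028, 0],
    [-0.046, 0.032, 0],
    [-0.046, 0.032, 0],
    [-0.046, 0.032, 0],
    [-0.046, 0.032, 0]
  ]
}}

```text
t: 10.55
ee_pos: [563.1, -157.8, 231.0]
orientation: [2.917, -0.922, -0.044]
ft_force: [-1.3, 0.8, -5.1]
width: 13.5
```

```bash
cat > m.py <<'E'
from h import *
f=np.array([.4957,-.8685]);r=np.array([-.8685,-.4957])
def show(c=np.array([567.3,-151.7]),base=None):
    b=grab('side');Z=pts(b);o=telemetry.get_obs();print(o['t'],o['ee_pos'].round(1),o['orientation'].round(3),o['ft_force'].round(1),o['moment'].round(2),o['width'])
    for lo in range(int(base or 90),int(o['ee_pos'][2]),8):
        k=(np.hypot(Z[...,0]-c[0],Z[...,1]-c[1])<38)&(Z[...,2]>lo)&(Z[...,2]<lo+8)
        if k.sum()>2:
            q=Z[k][:,:2]-c;print(lo,k.sum(),'fwd',np.percentile(q@f,[5,50,95]).round(1),'right',np.percentile(q@r,[5,50,95]).round(1))
    return b
E
python3 - <<'E'
from m import *
b=show()
u,v=map(int,proj(b,[567.3,-151.7,130]));print(u,v)
I=cv2.resize(b['pixels'][v-35:v+25,u-35:u+35,::-1],None,fx=10,fy=10,interpolation=cv2.INTER_CUBIC)
for z in (105,210):
  x,y=proj(b,[567.3,-151.7,z]);cv2.circle(I,(int((x-u+35.5)*10),int((y-v+35.5)*10)),3,(0,0,255),-1)
cv2.imwrite('pics/k.png',cv2.convertScaleAbs(I,alpha=1.6,beta=-50))
E
```

```text
10.6 [ 563.1 -157.9  231.1] [ 2.917 -0.922 -0.044] [-0.4 -0.7 -4.5] [ 0.02 -0.09  0.02] 13.851535345047898
90 40 fwd [-27.1   0.8  14.4] right [-23.8  -2.   13. ]
98 55 fwd [-27.7 -13.9  15.2] right [-20.9  -1.3  18. ]
106 11 fwd [-16.2  -0.9   8.1] right [-22.9   8.9  19.1]
130 7 fwd [-8.7 -6.1 -0.5] right [-3.1  2.8  6.9]
138 3 fwd [-7.9 -5.6 -2.6] right [-3.5 -0.9  2.4]
146 12 fwd [-13.1 -10.3  -7.3] right [-6.3  0.1  9.1]
154 12 fwd [-14.1 -10.6   0.5] right [-9.6 -0.3 10.3]
162 10 fwd [-14.6 -10.   -8.5] right [-8.9 -2.1 10.3]
170 4 fwd [-16.6 -14.9  -2.1] right [-17.   -1.1  21.5]
178 26 fwd [-28.4 -22.3  -0.5] right [-25.   -3.9  19.6]
186 29 fwd [-28.8 -23.7  -7.7] right [-20.3   2.5  23.8]
194 95 fwd [-26.9  -8.   17.3] right [-22.7  -1.1  21.8]
202 11 fwd [-11.9  -8.4  -3.9] right [-6.6 -0.3  6.8]
210 9 fwd [-10.8  -7.    0.8] right [-6.6  2.9  6.7]
218 10 fwd [-13.2  -7.5  -3.8] right [-7.  -2.4  4.6]
226 11 fwd [-12.3  -5.5  -0.6] right [-7.2 -1.3  6.3]
293 161
```

View pics/k.png

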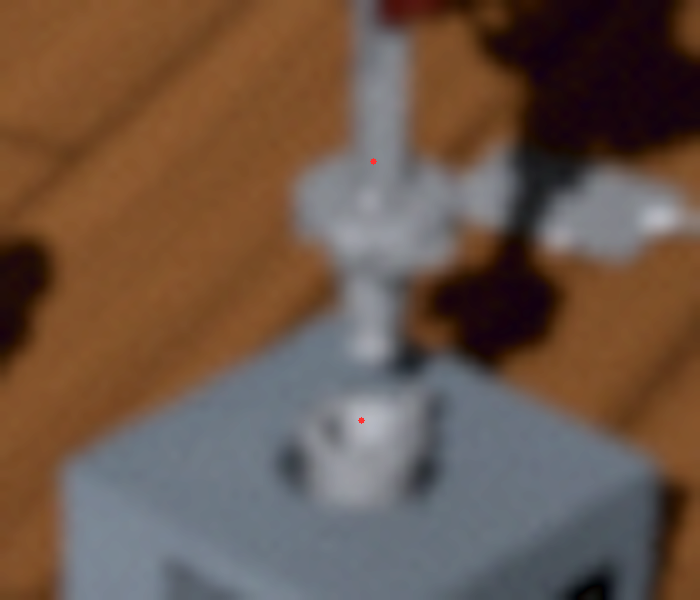

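It is now upright and centred over the spindle: the knob at (370,345) is above the mouth at (361,420). Lowering gently.

>>> {"method": "jog_arm", "body": {
  "travel": [
    [0, 0, -0.015],
    [0, 0, -0.03],
    [0, 0, -0.045],
    [0, 0, -0.06],
    [0, 0, -0.075],
    [0, 0, -0.09],
    [0, 0, -0.1],
    [0, 0, -0.11],
    [0, 0, -0.12],
    [0, 0, -0.125]
  ],
  "dr": [
    [0, 0, 0],
    [0, 0, 0],
    [0, 0, 0],
    [0, 0, 0],
    [0, 0, 0],
    [0, 0, 0],
    [0, 0, 0],
    [0, 0, 0],
    [0, 0, 0],
    [0, 0, 0]
  ]
}}

```text
t: 11.6
ee_pos: [563.0, -157.8, 180.7]
orientation: [2.917, -0.922, -0.045]
ft_force: [-0.3, 1.1, -4.6]
width: 14.2
```

```bash
python3 - <<'E'
from m import *
b=show()
E
```

```text
11.65 [ 562.9 -157.8  180.5] [ 2.917 -0.922 -0.045] [ 0.8 -0.5 -5. ] [ 0.05 -0.06 -0.  ] 13.847500476820914
90 28 fwd [-26.4 -21.3   6.2] right [-21.6  -3.9  22.9]
98 49 fwd [-27.8 -15.5   6.1] right [-20.6  -0.7  18.3]
106 24 fwd [-17.4 -11.6  -2.9] right [-24.2  -3.4  14.4]
114 7 fwd [-17.4 -12.1  -8.8] right [-10.5  -4.4   8. ]
122 8 fwd [-25.3 -20.4  -0.8] right [-21.1  -4.6  20. ]
130 24 fwd [-29.1 -23.5  -3.3] right [-20.4   2.8  22.7]
138 55 fwd [-29.8 -14.8  16.3] right [-22.2  -4.2  24.6]
146 65 fwd [-28.2  -9.4  11.8] right [-20.6   5.2  22.5]
154 9 fwd [-9.2 -5.4 -0.2] right [-7.9 -1.8  7.7]
162 12 fwd [-11.1  -5.9  -0.3] right [-6.4  1.3  8.7]
170 13 fwd [-11.4  -5.4   1.4] right [-8.5 -2.3  8.4]
178 12 fwd [-9.4 -6.6  0.8] right [-8.6 -0.7  7.9]
```

>>> {"method": "jog_arm", "body": {
  "travel": [
    [0, 0, -0.006],
    [0, 0, -0.012],
    [0, 0, -0.018],
    [0, 0, -0.024],
    [0, 0, -0.03],
    [0, 0, -0.034],
    [0, 0, -0.037],
    [0, 0, -0.04],
    [0, 0, -0.04],
    [0, 0, -0.04]
  ],
  "dr": [
    [0, 0, 0],
    [0, 0, 0],
    [0, 0, 0],
    [0, 0, 0],
    [0, 0, 0],
    [0, 0, 0],
    [0, 0, 0],
    [0, 0, 0],
    [0, 0, 0],
    [0, 0, 0]
  ]
}}

```text
t: 12.65
ee_pos: [563.0, -157.7, 164.5]
orientation: [2.917, -0.922, -0.045]
ft_force: [0.4, 1.5, -5.1]
width: 13.8
```

```bash
python3 - <<'E'
from m import *
b=show()
E
```

```text
12.7 [ 562.9 -157.7  164.5] [ 2.917 -0.922 -0.045] [ 1.7  1.9 -6.3] [ 0.69 -0.39  0.02] 13.411974668375462
90 35 fwd [-27.5 -19.5  11. ] right [-23.6  -4.2  29.9]
98 28 fwd [-27.9 -18.   -9.4] right [-20.5  -2.5  16.6]
106 11 fwd [-27.8 -19.2 -11. ] right [-24.5 -14.8   7.6]
114 27 fwd [-29.8 -22.8  -0.1] right [-26.5  -4.8  19.2]
122 55 fwd [-32.  -14.8  14.5] right [-24.7  -2.3  22.2]
130 62 fwd [-27.3 -10.5  15.9] right [-21.9  -1.   21.7]
138 11 fwd [-15.2  -7.4  -1.7] right [-7.5 -1.   6.2]
146 9 fwd [-11.   -7.8  -5.7] right [-8.  -1.6  4.3]
154 11 fwd [-13.3  -6.9  -2.7] right [-8.  -2.1  5.4]
162 9 fwd [-11.7  -6.1  -4. ] right [-8.5  1.   5.2]
```

A side contact is pushing toward the +55° direction, so I'll ease 1.2 mm that way and go 4 mm lower.

>>> {"method": "jog_arm", "body": {
  "travel": [
    [0.001, 0.001, 0],
    [0.002, 0.0025, 0],
    [0.002, 0.0025, -0.001],
    [0.002, 0.0025, -0.002],
    [0.002, 0.0025, -0.004],
    [0.002, 0.0025, -0.006],
    [0.002, 0.0025, -0.008],
    [0.002, 0.0025, -0.01],
    [0.002, 0.0025, -0.01],
    [0.002, 0.0025, -0.01]
  ],
  "dr": [
    [0, 0, 0],
    [0, 0, 0],
    [0, 0, 0],
    [0, 0, 0],
    [0, 0, 0],
    [0, 0, 0],
    [0, 0, 0],
    [0, 0, 0],
    [0, 0, 0],
    [0, 0, 0]
  ]
}}

```text
t: 13.7
ee_pos: [563.6, -156.6, 160.5]
orientation: [2.917, -0.922, -0.046]
ft_force: [-0.7, 1.7, -0.8]
width: 13.8
```

```bash
python3 -c "
from h import *
o=telemetry.get_obs();print([ (k,np.round(o[k],2)) for k in('t','ee_pos','ft_force','moment','width')])"
```

```text
[('t', np.float64(13.7)), ('ee_pos', array([ 563.56, -156.58,  160.53])), ('ft_force', array([-0.74,  1.7 , -0.81])), ('moment', array([ 0.52,  0.31, -0.05])), ('width', np.float64(13.84))]
```

>>> {"method": "jog_arm", "body": {
  "travel": [
    [0, 0, -0.001],
    [0, 0, -0.002],
    [0, 0, -0.003],
    [0, 0, -0.004],
    [0, 0, -0.005],
    [0, 0, -0.005],
    [0, 0, -0.005],
    [0, 0, -0.005],
    [0, 0, -0.005],
    [0, 0, -0.005]
  ],
  "dr": [
    [0, 0, 0],
    [0, 0, 0],
    [0, 0, 0],
    [0, 0, 0],
    [0, 0, 0],
    [0, 0, 0],
    [0, 0, 0],
    [0, 0, 0],
    [0, 0, 0],
    [0, 0, 0]
  ]
}}

```text
t: 14.7
ee_pos: [563.4, -156.5, 158.2]
orientation: [2.917, -0.922, -0.046]
ft_force: [0.1, 2.3, -3.1]
width: 13.8
```

```bash
python3 - <<'E'
from m import *
b=show(base=98);o=telemetry.get_obs();print(np.round(o['ft_force'],1))
E
```

```text
14.75 [ 563.4 -156.5  158.2] [ 2.917 -0.922 -0.046] [-0.3  2.6 -2.8] [ 0.61  0.04 -0.03] 13.934264920901644
98 18 fwd [-29.7 -24.  -12.1] right [-21.4  -6.3  11. ]
106 32 fwd [-31.9 -22.1  -4.2] right [-25.9  -4.6  22.4]
114 36 fwd [-32.7 -21.6  13.5] right [-25.9  -1.8  20. ]
122 80 fwd [-29.2 -10.   13.8] right [-23.6  -1.1  22.3]
130 11 fwd [-16.3  -7.3  -5.1] right [-7.6 -0.6  6.6]
138 9 fwd [-15.2  -5.8  -4.1] right [-7.6 -1.5  4.9]
146 9 fwd [-11.3  -8.6  -2.5] right [-7.9  1.9  5.9]
154 12 fwd [-13.9  -7.7   0.4] right [-8.  -3.4  5.7]
[-0.3  2.6 -2.8]
```

>>> {"method": "jog_arm", "body": {
  "travel": [
    [0.0, 0.0015, 0],
    [0.0, 0.0015, 0],
    [0, 0.0015, -0.001],
    [0, 0.0015, -0.002],
    [0, 0.0015, -0.003],
    [0, 0.0015, -0.004],
    [0, 0.0015, -0.005],
    [0, 0.0015, -0.006],
    [0, 0.0015, -0.007],
    [0, 0.0015, -0.007]
  ],
  "dr": [
    [0, 0, 0],
    [0, 0, 0],
    [0, 0, 0],
    [0, 0, 0],
    [0, 0, 0],
    [0, 0, 0],
    [0, 0, 0],
    [0, 0, 0],
    [0, 0, 0],
    [0, 0, 0]
  ]
}}

```text
t: 15.75
ee_pos: [563.2, -155.9, 155.1]
orientation: [2.917, -0.922, -0.047]
ft_force: [-0.6, 1.0, -7.1]
width: 13.7
```

```bash
python3 - <<'E'
from m import *
b=show(base=98);o=telemetry.get_obs();print(np.round(o['ft_force'],1))
E
```

```text
15.8 [ 563.2 -155.9  155.2] [ 2.917 -0.922 -0.047] [ 1.   1.3 -6.4] [ 0.41 -0.24 -0.04] 13.686345273996047
98 22 fwd [-27.3 -23.7  -4.8] right [-24.1  -7.6  25.1]
106 28 fwd [-32.3 -25.9 -12.4] right [-23.4  -4.7  18.5]
114 76 fwd [-31.4 -14.1  17.3] right [-23.2  -0.9  23.7]
122 39 fwd [-28.9 -10.3   7.3] right [-24.9  -3.9  18.3]
130 9 fwd [-13.1  -6.9  -4.2] right [-7.7 -0.4  6.6]
138 10 fwd [-13.   -9.6  -1.9] right [-7.4 -0.8  4.2]
146 10 fwd [-15.5  -8.6  -3.4] right [-7.9 -1.5  5.8]
154 9 fwd [-10.7  -8.8  -6.6] right [-8.5 -1.8  4.1]
[ 1.   1.3 -6.4]
```

The slot is over the dogs and the jaws now pull it down (fz -6.8). I'll follow it home.

>>> {"method": "jog_arm", "body": {
  "travel": [
    [0, 0.001, -0.001],
    [0, 0.001, -0.002],
    [0, 0.001, -0.003],
    [0, 0.001, -0.004],
    [0, 0.001, -0.005],
    [0, 0.001, -0.005],
    [0, 0.001, -0.005],
    [0, 0.001, -0.005],
    [0, 0.001, -0.005],
    [0, 0.001, -0.005]
  ],
  "dr": [
    [0, 0, 0],
    [0, 0, 0],
    [0, 0, 0],
    [0, 0, 0],
    [0, 0, 0],
    [0, 0, 0],
    [0, 0, 0],
    [0, 0, 0],
    [0, 0, 0],
    [0, 0, 0]
  ]
}}

```text
t: 16.8
ee_pos: [563.6, -155.8, 154.5]
orientation: [2.917, -0.922, -0.045]
ft_force: [-4.1, 1.4, 5.8]
width: 13.9
```

>>> {"method": "jog_arm", "body": {
  "travel": [
    [0, 0, -0.001],
    [0, 0, -0.002],
    [0, 0, -0.003],
    [0, 0, -0.003],
    [0, 0, -0.003],
    [0, 0, -0.003],
    [0, 0, -0.003],
    [0, 0, -0.003],
    [0, 0, -0.003],
    [0, 0, -0.003]
  ],
  "dr": [
    [0, 0, 0],
    [0, 0, 0],
    [0, 0, 0],
    [0, 0, 0],
    [0, 0, 0],
    [0, 0, 0],
    [0, 0, 0],
    [0, 0, 0],
    [0, 0, 0],
    [0, 0, 0]
  ]
}}

```text
t: 17.8
ee_pos: [563.7, -155.9, 154.5]
orientation: [2.916, -0.922, -0.044]
ft_force: [-4.4, 2.6, 9.4]
width: 13.7
```

It stopped at TCP z 154.5, which puts the origin at about 105 mm, with 14 N of support. Releasing.

>>> {"method": "jog_arm", "body": {
  "travel": [
    [0, 0, 0.001],
    [0, 0, 0.001],
    [0, 0, 0.001],
    [0, 0, 0.001],
    [0, 0, 0.001],
    [0, 0, 0.001],
    [0, 0, 0.001],
    [0, 0, 0.001],
    [0, 0, 0.001],
    [0, 0, 0.001]
  ],
  "dr": [
    [0, 0, 0],
    [0, 0, 0],
    [0, 0, 0],
    [0, 0, 0],
    [0, 0, 0],
    [0, 0, 0],
    [0, 0, 0],
    [0, 0, 0],
    [0, 0, 0],
    [0, 0, 0]
  ],
  "hand": 1
}}

```text
t: 18.8
ee_pos: [563.7, -155.9, 154.9]
orientation: [2.916, -0.922, -0.044]
ft_force: [0.0, -0.4, 0.5]
width: 86.9
```

>>> {"method": "jog_arm", "body": {
  "travel": [
    [0, 0, 0.03],
    [0, 0, 0.07],
    [0, 0, 0.12],
    [0, 0, 0.18],
    [0, 0, 0.24],
    [0, 0, 0.3],
    [0, 0, 0.36],
    [0, 0, 0.4],
    [0, 0, 0.4],
    [0, 0, 0.4]
  ],
  "dr": [
    [0, 0, 0],
    [0, 0, 0],
    [0, 0, 0],
    [0, 0, 0],
    [0, 0, 0],
    [0, 0, 0],
    [0, 0, 0],
    [0, 0, 0],
    [0, 0, 0],
    [0, 0, 0]
  ]
}}

```text
t: 19.8
ee_pos: [563.6, -155.8, 315.1]
orientation: [2.917, -0.922, -0.043]
ft_force: [0.2, -0.7, 0.8]
width: 87.7
```

>>> {"method": "jog_arm", "body": {
  "travel": [
    [-0.1, -0.1, 0],
    [-0.2, -0.2, 0],
    [-0.3, -0.3, 0],
    [-0.4, -0.4, 0],
    [-0.45, -0.5, 0],
    [-0.45, -0.6, 0],
    [-0.45, -0.7, 0],
    [-0.45, -0.7, 0],
    [-0.45, -0.7, 0],
    [-0.45, -0.7, 0]
  ],
  "dr": [
    [0, 0, 0],
    [0, 0, 0],
    [0, 0, 0],
    [0, 0, 0],
    [0, 0, 0],
    [0, 0, 0],
    [0, 0, 0],
    [0, 0, 0],
    [0, 0, 0],
    [0, 0, 0]
  ]
}}

```text
t: 20.8
ee_pos: [383.3, -434.7, 314.1]
orientation: [2.918, -0.922, -0.046]
ft_force: [-0.3, 0.2, 0.5]
width: 87.6
```

```bash
python3 - <<'E'
from h import *
b=grab('side');a=grab('top');o=telemetry.get_obs();print(o['t'],o['ee_pos'],o['ft_force'],o['width'])
for n,d in(('top',a),('side',b)):
    P=pts(d);c=np.array([567.3,-151.7]);m=np.hypot(P[...,0]-c[0],P[...,1]-c[1])<40
    Z=P[m];
    for lo in(86,96,106,112,116,120,124,128,160,180,200,205,210,215,220):
        hi=lo+(10 if lo<112 else 4 if lo<130 else 5);k=(Z[:,2]>lo)&(Z[:,2]<hi)
        if k.sum()>1: print(n,lo,k.sum(),Z[k].mean(0).round(1))
    s=Z[(Z[:,2]>195)];print(n,'top of shaft',len(s),np.sort(s[:,2])[-8:].round(1))
u,v=map(int,proj(b,[567.3,-151.7,140]))
I=cv2.resize(b['pixels'][v-32:v+28,u-28:u+28,::-1],None,fx=10,fy=10,interpolation=cv2.INTER_CUBIC)
x,y=map(int,proj(a,[567.3,-151.7,140]))
J=cv2.resize(a['pixels'][y-30:y+30,x-12:x+12,::-1],None,fx=10,fy=10,interpolation=cv2.INTER_CUBIC)
cv2.imwrite('pics/l.png',cv2.convertScaleAbs(np.hstack([I,J]),alpha=1.5,beta=-40))
E
```

```text
20.9 [ 383.7927035  -434.49743686  314.79524349] [-0.03643458  0.42087257 -0.79798753] 87.6156553846881
top 86 166 [ 563.3 -148.8   90.6]
top 96 11 [ 562.3 -136.6   98.1]
top 106 7 [ 555.5 -137.6  113.2]
top 112 5 [ 555.8 -135.5  114.9]
top 116 22 [ 566.4 -149.6  118.2]
top 120 79 [ 564.4 -152.6  122.1]
top 124 71 [ 567.1 -151.1  125.7]
top 128 21 [ 563.8 -150.8  129.5]
top 210 14 [ 566.2 -151.5  213. ]
top 215 6 [ 568.1 -151.5  217.7]
top 220 2 [ 566.1 -150.7  220.7]
top top of shaft 26 [215.  216.4 218.  218.4 219.  219.7 220.3 221.1]
side 86 76 [ 558.7 -137.9   89. ]
side 96 24 [ 558.3 -132.   101.2]
side 106 33 [ 559.8 -129.4  110.3]
side 112 9 [ 559.2 -129.   113.8]
side 116 49 [ 563.5 -141.8  118.7]
side 120 48 [ 564.  -142.6  121.4]
side 124 6 [ 563.8 -141.   125.1]
side 128 6 [ 563.8 -143.3  130. ]
side 160 7 [ 565.4 -145.1  162.3]
side 180 7 [ 566.9 -143.1  182.3]
side 200 9 [ 563.9 -143.6  202.4]
side 205 7 [ 565.2 -145.1  208. ]
side 210 7 [ 566.8 -145.9  211.1]
side top of shaft 29 [210.  210.3 210.3 210.5 211.2 211.3 211.4 212.8]
```

View pics/l.png

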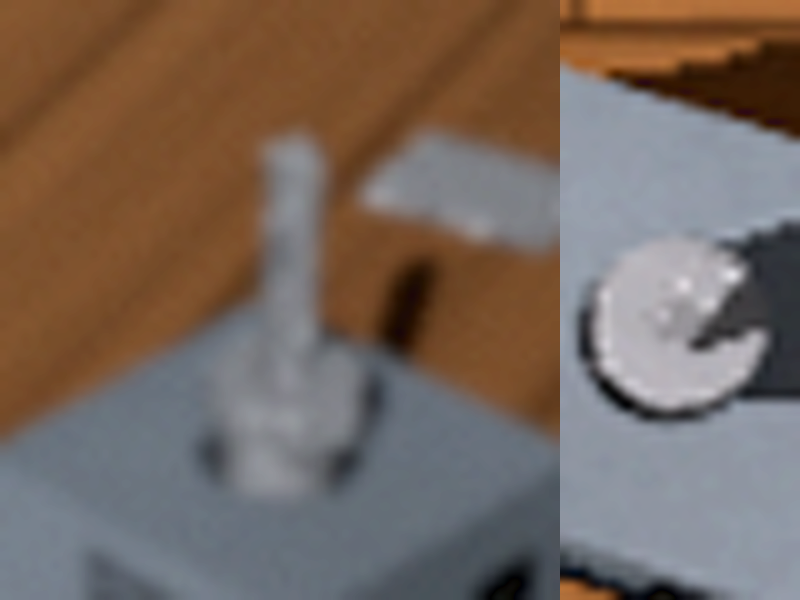

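The arbor stands upright in the spindle with its collar seated. I'll average a few depth frames as a final check.

```bash
python3 - <<'E'
from h import *
A=[];S=[]
c=[567,-151.6]
s=np.load('s.npz')
P=s['a'];r=np.hypot(P[...,0]-533.2,P[...,1]-173);h=(r>12)&(r<24)&(P[...,2]>70)&(P[...,2]<90);print('stand collar top (80):',np.median(P[h][:,2]))
for i in range(8):
    P=pts(grab('top'));r=np.hypot(P[...,0]-c[0],P[...,1]-c[1])
    k=(r>12)&(r<24)&(P[...,2]>108)&(P[...,2]<140);A.append(np.median(P[k][:,2]))
    k=(r<20)&(P[...,2]>195);S.append(np.r_[np.median(P[k],0)])
print('collar top',np.round(A,2),'shaft top',np.mean(S,0).round(1))
a=grab('top');P=pts(a);b0=s['a']
for n,x,y in(('dish',798,114),('mill',767,-164),('brush',494,448),('spatula',472,-488)):
    f=lambda P:np.median(P[(np.hypot(P[...,0]-x,P[...,1]-y)<130)&(P[...,2]>12)&(P[...,2]<160)&((P[...,1]>400)|(P[...,1]<-400)|(P[...,0]>700))],0).round(1)
    print(n,f(b0),f(P))
E
```

```text
stand collar top (80): 80.55752886448413
collar top [124.2  124.13 123.37 124.17 123.54 123.11 123.78 123.96] shaft top [ 565.9 -150.8  213.4]
dish [797.8 113.8  16.4] [801.7 115.4  16.3]
mill [ 766.5 -163.6  102.2] [ 766.2 -163.7  102.4]
brush [494.2 448.1  18.8] [494.1 448.2  18.7]
spatula [ 471.5 -487.8   18.7] [ 469.7 -486.8   17.8]
```

```bash
python3 -c "
from workcell import ticket;print(ticket.close_job())"
```

```text
the job is handed in; nothing more can be done
None
```

I lifted the arbor out of the stand and turned it to line its slot up with the dogs. I then lowered it into the spindle until it sat home, let go, backed the arm away and handed the job in at about t = 21 s.

**Grip slip:** during the carry the arbor slid about 7 mm and tilted about 0.08 rad in the grip. I corrected this with a counter-tilt and a shift before inserting it. No turning search was needed, because the slot dropped over the dogs at the 55° estimated from the images.

**Last checks:**
- **Seating:** the collar top averaged 123.8 mm, or about 123.2 mm after the camera's bias, against 123 mm when home. The shaft top read 213.4 mm against 213 mm, and was within about 1.5 mm of the spindle axis.
- **Upright:** no lean showed between collar and shaft top in the top view.
- **Force:** the final press put about 14 N on the drive. The force reading was back near zero once the gripper opened.
- **Utensils:** the mill, brush and spatula read unmoved to within about 2 mm. The dish's reading differed by 4 mm, but the arm was never near it, so I take that as measurement noise.

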